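Seat the tablet cassettes in their docks

TASK

Two of the three dark blue tablet cassettes on the counter are not fully down in their white docks: a grey foot shows in the gap beneath them. Press both down from above until they are fully home like the third; leave the one that is already home untouched, and do not knock over or push away the amber bottle.

Things in the scene. Friction and masses are not known exactly. Their poses are not given: they have to be found in the camera images.
- top_a (a point): Centre of the flat top of a cassette standing 20 to 28 mm too high. Dark blue box, white lid 108 (x) by 70 (y) mm, in a fixed white dock 130 x 88 x 35 mm; z up. It only slides straight down on its grey foot and stays where left. A push of about 10 N anywhere on the lid slides it, to a hard stop when home: underside on the dock, this point 120 mm above the work surface.
- top_b (a point): Centre of the flat top of the other cassette standing 20 to 28 mm too high; identical in size, dock and behaviour to the first. Home, this point is 120 mm above the work surface.
- dock_c: The dock with the cassette that is already home, no gap beneath it: otherwise identical to the other two (130 x 88 mm, top of the lid 120 mm above the work surface). Fixed. Origin at the centre of the dock's underside, z up, x along its longer side. Not to be touched.
- amber_mid (a point): Middle (half-way up) of a loose upright amber glass bottle, 52 mm across and 95 mm tall, standing between two docks. Not to be knocked over or pushed away. A white bottle of about the same size, up to 100 mm tall, stands in the other gap. Nothing else near the docks is higher.

How it is judged:
By the outcome, as a careful person would: the job done as asked, in the order asked, and still so for the second after the job is handed in, with the robot touching nothing.
It also fails if it takes over 38 s, if anything falls off the work surface, if the arm or the gripper's body presses on something with over 40 N, if the wrist force passes 120 N, or if a joint passes its speed limit or range.

ROBOT

A 7-joint arm with a two-finger parallel gripper is mounted at the origin on the work surface. World frame = base frame: x ahead of the robot, y to its left, z up, the work surface at z = 0. Lengths are in m, angles in rad, forces in N, time in s.
With the tool pointing down it reaches from about 0.4 to 0.875 m from the base axis. Payload 4.4 kg.
Tool frame: the origin (TCP) lies at the very end of the fingers, on their centre line; the grasp point (between the pads) lies 19 mm behind it; z points along the fingers, y is the line along which they close (so a half turn about z gives the same grasp; the last joint's range is limited). The gripper opens to 85 mm and grips with 20 to 120 N. Pads are 22 mm wide; open, the fingers measure 114 mm over their backs; the gripper's body (76 mm by 85 mm) begins 54 mm behind the grasp point. The pads swing forward as they close: fully open they stand 13 mm farther back than shut.
Start: joints at [1.247, 0.628, 0.038, 1.517, -0.027, 0.996, -0.02], TCP at [0.166, -0.629, 0.209] pointing down, gripper open.
Joint ranges: [-3.06, 3.06], [-0.37, 2.12], [-1.25, 1.32], [0.18, 2.47], [-1.1, 4.24], [0.23, 1.98], [-2.94, 2.94]. Speed limits (rad/s): [2.57, 2.57, 3.14, 3.14, 3.14, 3.14, 3.14].

INTERFACE

Orientations are given as a unit quaternion [w, x, y, z].
In Python, from rig import ctrl gives the robot as it stands.
- The arm moves only by the shell command python3 -m pendant 'ROWS' [OPENING] [FORCE]. ROWS is JSON, a list that holds one entry, the list of rows, each a list of 6 numbers: the shift along the tool's x, y, z as a fraction of full scale, then the turn, a rotation vector about the tool's x, y, z as a fraction of full scale. A call has 1 to 20 rows; each row shifts and turns the commanded pose from where the row before left it, along the tool's axes as they then stand; what a row does not reach is not made up. Full scale, the value 1, is 100 mm for a shift and pi rad for a turn. A row lasts 1/8 s, in which the tool goes at most 62.5 mm and 10.7 degrees, less where a joint would pass 70% of its speed; a pose out of reach is approached as far as the arm can. A call with a number of a shift or a turn outside -1 to 1 is refused whole. A call with a gripper value outside its range is refused whole. OPENING is the closure, from -1 (fully open) to 1 (shut), set as the call begins (- or left out, the last holds). The fingers move at their own pace and stop on an object; FORCE is the grip in N (left out, the last holds). Time passes only in rows, so rows that do not move let the fingers close. It gives the time, the measured TCP pose, the force, the opening and the grip force at its end, in the units of the state.
- ctrl.state(): the state, without advancing time (a new reading comes with each control period).
- ctrl.read_camera(name): name is "side" or "top" or "wrist"; returns a dict with "color" (480x640x3 uint8, red, green, blue), "mtx" (3x3 intrinsics, pixels), "position" and "rotation" of the camera in the world. Camera axes: x right, y down, z forward; pixel columns grow to the right and rows downward; lengths in m; the calibration is good to about 2 mm. A picture is of the moment at which its call begins. There is no depth.
- ctrl.finish_job(): hands the job in; it is judged then, once.
The state is a dict: "time_s": time; "q": joint angles; "qd": joint speeds; "joint_efforts": joint torques, N m; "position": TCP position; "eef_rot": TCP orientation; "ft_force": force on the tool from outside, world axes, zero at the start; "wrist_torque": the same for the moment, N m; "finger_gap": opening from 0.0 (shut) to 1.0 (fully open); "gripper_force": force on a finger pad.
Only numpy, scipy, OpenCV 4.12 (cv2) and the standard library are available. Lean on these libraries where they do the work, as an engineer would, in place of code of your own. Each camera call takes 0.05 s, during which the arm holds its last target. There are 200 camera calls.

## Working session

There is one attempt and no reset: what is moved stays moved. The work goes in short steps, Python scripts to look and compute and a shell command to move; the robot and the scene stay as the last step left them, time stands still between calls to the robot, and variables do not carry over. Pictures are saved under pics/ and viewed, at most 10 in all, crops included, and the job is handed in when it is done.

```bash
mkdir -p pics; python3 - <<'E'
from rig import ctrl
import cv2, numpy as np
for n in("top","side"):
    c=ctrl.read_camera(n); cv2.imwrite(f"pics/{n}0.png",c["color"][:,:,::-1])
    np.savez(f"pics/{n}0.npz",**{k:np.array(c[k]) for k in("color","mtx","position","rotation")})
    print(n,c["mtx"],c["position"],c["rotation"])
s=ctrl.state();print(s["time_s"],s["position"],s["eef_rot"],s["finger_gap"])
E
```

```text
top [[529.3549619    0.         313.33499293]
 [  0.         529.3549619  243.20882389]
 [  0.           0.           1.        ]] [ 0.47417558 -0.0018572   1.17951635] [ 0.02009835 -0.70117552  0.71264462 -0.00930593]
side [[614.71445593   0.         316.21176408]
 [  0.         614.71445593 236.41259987]
 [  0.           0.           1.        ]] [0.1901137  0.5777684  0.89250113] [ 0.10080492 -0.25174729  0.90461165 -0.3288456 ]
0.1 [ 0.1656003  -0.62793241  0.20769454] [-8.41505741e-04  9.91701947e-01  1.28555524e-01 -1.28620834e-04] 0.9976961758450585
```

View pics/top0.png

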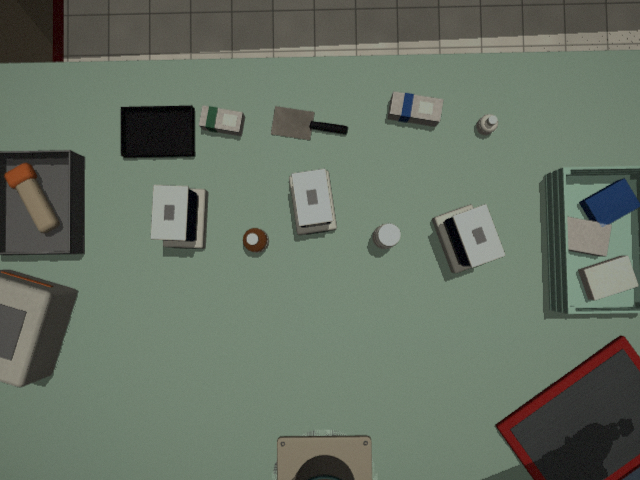

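View pics/side0.png

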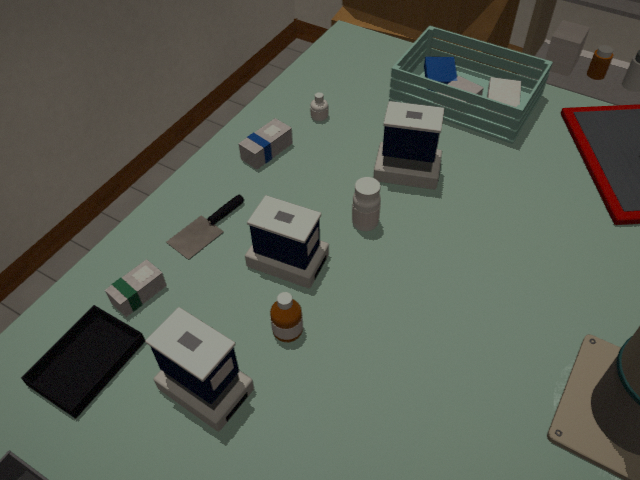

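The top view shows three cassettes, with lids near (170,213), (313,197) and (480,236). The amber bottle is at (255,240) and the white one at (387,237). In the side view the lids are at about (194,345), (285,220) and (414,117). Next I'll triangulate the lid corners.

```bash
cat > h.py <<'E'
import numpy as np, cv2
from scipy.spatial.transform import Rotation as R
def load(n):
    d=dict(np.load(f"pics/{n}.npz")); r=d["rotation"]
    d["R"]=R.from_quat(r[[1,2,3,0]]).as_matrix() if r.shape==(4,) else r
    return d
def ray(d,p):
    v=d["R"]@np.linalg.solve(d["mtx"],[p[0],p[1],1]); return d["position"],v/np.linalg.norm(v)
def tri(d1,p1,d2,p2):
    a,u=ray(d1,p1);b,v=ray(d2,p2)
    s=np.linalg.lstsq(np.c_[u,-v],b-a,rcond=None)[0]
    P,Q=a+s[0]*u,b+s[1]*v; return (P+Q)/2,np.linalg.norm(P-Q)
def plane(d,p,z):
    a,u=ray(d,p); return a+u*(z-a[2])/u[2]
def proj(d,P):
    c=d["mtx"]@(d["R"].T@(np.array(P)-d["position"])); return c[:2]/c[2]
def lid(d,seed,thr):
    g=d["color"].min(2); m=(g>thr).astype(np.uint8)
    n,l,st,ce=cv2.connectedComponentsWithStats(m)
    x,y=seed; w=l[y-25:y+26,x-25:x+26]; k=np.bincount(w[w>0]).argmax()
    c=cv2.findContours((l==k).astype(np.uint8),0,2)[0]; h=cv2.convexHull(max(c,key=cv2.contourArea))
    e=.02
    while True:
        q=cv2.approxPolyDP(h,e*cv2.arcLength(h,True),True)
        if len(q)<=4: return q[:,0].astype(float),cv2.contourArea(h)
        e+=.01
E
python3 - <<'E'
from h import *
t,s=load("top0"),load("side0")
g=t["color"].min(2); print([g[y,x] for x,y in((160,195),(198,240),(170,243),(310,180),(315,230),(490,215),(462,268))])
g=s["color"].min(2); print([g[y,x] for x,y in((194,325),(200,398),(285,208),(285,265),(400,110),(400,173))])
for thr in (140,150,160,170,180):
    print(thr,[(lid(d,p,thr)[1],lid(d,p,thr)[0].astype(int).tolist()) for d,ps in((t,((170,213),(313,197),(480,236))),(s,((194,345),(285,220),(414,117)))) for p in ps])
E
```

```text
[np.uint8(158), np.uint8(141), np.uint8(82), np.uint8(158), np.uint8(85), np.uint8(133), np.uint8(82)]
[np.uint8(144), np.uint8(30), np.uint8(145), np.uint8(79), np.uint8(142), np.uint8(77)]
140 [(1800.5, [[154, 185], [187, 187], [184, 239], [151, 238]]), (1985.5, [[324, 169], [334, 226], [299, 224], [292, 174]]), (2491.5, [[486, 205], [504, 255], [472, 266], [437, 218]]), (3048.5, [[178, 308], [233, 342], [202, 377], [147, 340]]), (1762.5, [[248, 221], [265, 196], [318, 212], [303, 239]]), (1181.0, [[442, 108], [439, 129], [384, 122], [390, 102]])]Traceback (most recent call last):
  File "<stdin>", line 6, in <module>
  File "h.py", line 20, in lid
    x,y=seed; w=l[y-25:y+26,x-25:x+26]; k=np.bincount(w[w>0]).argmax()
                                          ~~~~~~~~~~~~~~~~~~~~~~~~~~^^
ValueError: attempt to get argmax of an empty sequence
```

```bash
python3 - <<'E'
from h import *
np.set_printoptions(precision=4,suppress=True)
t,s=load("top0"),load("side0")
order=lambda q:q[np.argsort(np.arctan2(*(q-q.mean(0)).T[::-1]))]
for a,b in(((170,213),(194,345)),((313,197),(285,220)),((480,236),(414,117))):
    for th in(146,152):
        qa,A=lid(t,a,th)
        qb,B=lid(s,b,125)
        qa,qb=order(qa),order(qb)
        best=min((([tri(t,p,s,q) for p,q in zip(qa,np.roll(qb,k,0))]) for k in range(4)),key=lambda r:sum(x[1] for x in r))
        P=np.array([x[0] for x in best]);e=np.diff(np.r_[P,P[:1]],axis=0)
        L=np.linalg.norm(e,axis=1);i=L.argmax();yaw=np.degrees(np.arctan2(e[i,1],e[i,0]))
        print(th,"c",P.mean(0),"z",P[:,2],"L",L,"yaw",yaw%180,"miss",max(x[1] for x in best))
for n,a,b in(("amber",(252,239),(285,299)),("white",(388,236),(368,186))): print(n,tri(t,a,s,b))
E
```

```text
146 c [0.5842 0.2977 0.1429] z [0.1419 0.1441 0.144  0.1417] L [0.0659 0.1034 0.0657 0.1038] yaw 176.72677634740415 miss 0.0021171902314871044
152 c [0.5839 0.298  0.1435] z [0.1433 0.1462 0.1427 0.1417] L [0.0649 0.1014 0.0658 0.1023] yaw 176.72714245352788 miss 0.0023060896710993413
146 c [0.6124 0.0156 0.1179] z [0.1207 0.119  0.115  0.1169] L [0.0655 0.1046 0.0681 0.102 ] yaw 8.522991353232271 miss 0.003952027292276998
152 c [0.6129 0.0158 0.1179] z [0.1207 0.119  0.115  0.1169] L [0.0655 0.1024 0.0675 0.102 ] yaw 8.203360435051678 miss 0.0013535048291523292
146 c [ 0.5287 -0.3094  0.1442] z [0.1455 0.1414 0.1438 0.146 ] L [0.0674 0.1031 0.0664 0.103 ] yaw 18.084996066072733 miss 0.0032298044185141575
152 c [ 0.5285 -0.3082  0.145 ] z [0.1455 0.1431 0.1455 0.146 ] L [0.065  0.1029 0.064  0.103 ] yaw 18.598260127532498 miss 0.0023625454460996682
amber (array([0.5306, 0.141 , 0.0901]), np.float64(0.0003492503300494136))
white (array([ 0.5323, -0.1377,  0.0996]), np.float64(0.0019342835187563647))
```

Two cassettes are raised: left (0.584, 0.298, z 0.143) and right (0.528, -0.309, z 0.145). The middle one is home at z 0.118. The gap sizes and lid sizes agree with the text, so I'm moving over the right one with the gripper shut.

```bash
python3 -m pendant '[[[0.43,-0.216,0,0,0,0],[0.43,-0.216,0,0,0,0],[0.43,-0.216,0,0,0,0],[0.43,-0.216,0,0,0,0],[0.43,-0.216,0,0,0,0],[0.43,-0.216,0,0,0,0],[0.43,-0.216,0,0,0,0],[0.43,-0.216,0,0,0,0],[0.43,-0.216,0,0,0,0],[0.43,-0.216,0,0,0,0],[0,0,0,0,0,0],[0,0,0,0,0,0],[0,0,0,0,0,0]]]' 1 20
python3 - <<'E'
from rig import ctrl
import cv2,numpy as np
c=ctrl.read_camera("side"); cv2.imwrite("pics/side1.png",c["color"][:,:,::-1])
c=ctrl.read_camera("wrist"); cv2.imwrite("pics/wrist1.png",c["color"][:,:,::-1])
s=ctrl.state(); print(s["position"],s["eef_rot"],s["ft_force"])
E
```

```text
time_s: 1.72
position: [0.5251, -0.3115, 0.2084]
eef_rot: [0.0, 0.992, 0.127, -0.001]
ft_force: [0.9, -0.6, 0.0]
finger_gap: -0.001
gripper_force: 0.0
[ 0.52543143 -0.31131969  0.20855783] [ 1.86225444e-04  9.91853995e-01  1.27379603e-01 -2.32584459e-04] [-0.33441822  0.01987652  0.98951943]
```

View pics/side1.png

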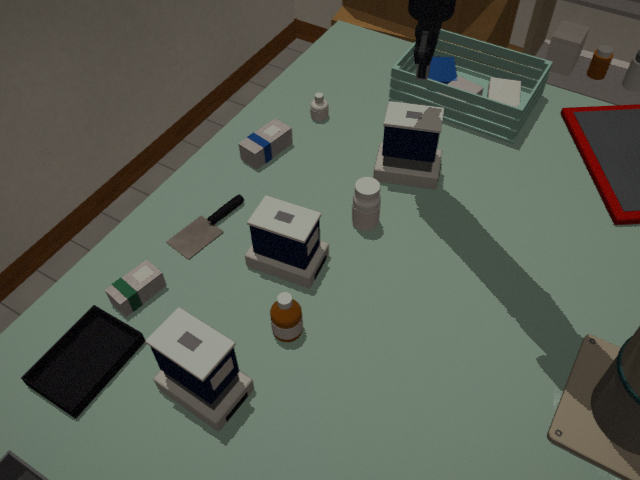

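The fingertip hangs at pixel (422,77), over the right lid's label at (414,115), as expected. Now I'll descend and press.

```bash
python3 -m pendant '[[[0,0,0.2,0,0,0],[0,0,0.2,0,0,0],[0,0,0.18,0,0,0],[0,0,0.04,0,0,0],[0,0,0.04,0,0,0],[0,0,0.04,0,0,0],[0,0,0.04,0,0,0],[0,0,0.04,0,0,0],[0,0,0.04,0,0,0],[0,0,0,0,0,0]]]'
```

```text
time_s: 3.08
position: [0.5263, -0.3099, 0.1261]
eef_rot: [-0.0, 0.992, 0.129, -0.0]
ft_force: [0.1, -0.6, 1.1]
finger_gap: -0.001
gripper_force: 0.0
```

```bash
python3 -m pendant '[[[0,0,0.03,0,0,0],[0,0,0.02,0,0,0],[0,0,0.01,0,0,0]]]'; python3 -m pendant '[[[0,0,0.01,0,0,0],[0,0,0.0,0,0,0]]]'
python3 - <<'E'
from rig import ctrl
import cv2,numpy as np
c=ctrl.read_camera("side")["color"][:,:,::-1]; cv2.imwrite("pics/side2.png",cv2.resize(c[60:220,340:500],(640,640))[:600])
E
```

```text
time_s: 3.45
position: [0.5268, -0.3103, 0.1219]
eef_rot: [0.0, 0.992, 0.128, 0.001]
ft_force: [-2.8, 1.8, 10.0]
finger_gap: -0.002
gripper_force: 4.8
time_s: 3.7
position: [0.5268, -0.3102, 0.1209]
eef_rot: [0.0, 0.992, 0.129, 0.001]
ft_force: [-2.3, 0.7, 8.4]
finger_gap: 0.003
gripper_force: 4.2
```

View pics/side2.png

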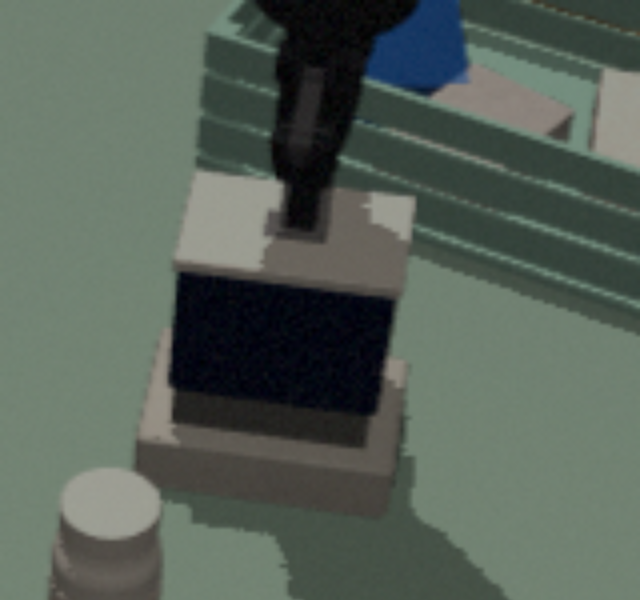

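The foot still shows below the right cassette, in a band roughly 30 crop px high at about y=410 in the crop. I'll measure the lid height from the side view, since the lid only slides vertically.

```bash
cat >> h.py <<'E'
def grab(n,f):
    from rig import ctrl
    c=ctrl.read_camera(n); np.savez(f"pics/{f}.npz",**{k:np.array(c[k]) for k in("color","mtx","position","rotation")}); return load(f)
def gapfit(d,f):   # lower edge of dark blue front -> print pixel columns
    pass
E
python3 - <<'E'
from h import *
s0=load("side0"); s=grab("side","side3")
c=np.array([.5285,-.309])
for z in(.145,.140,.135,.13,.125,.12): print(z,proj(s,[*c,z]).round(1),end=" ")
# vertical shift of the lid's front edge/body bottom between the pictures, by patch matching
for n,(x0,y0,x1,y1) in dict(front=(384,118,412,160),right=(420,112,445,160),frontlow=(384,140,440,172)).items():
    T=s0["color"][y0:y1,x0:x1].min(2); r=[]
    for x in (x0+4,x0+10,x0+16,x0+22):
        a=s0["color"][95:190,x].astype(int).min(1); b=s["color"][95:190,x].astype(int).min(1)
        r.append((x,[ (95+np.flatnonzero(k<25)[[0,-1]]).tolist() for k in(a,b)]))
    print(n,r)
E
```

```text
0.145 [414.2 114.8] 0.14 [413.9 116.9] 0.135 [413.6 119. ] 0.13 [413.4 121. ] 0.125 [413.1 123.1] 0.12 [412.8 125.1] front [(388, [[127, 156], [129, 157]]), (394, [[128, 157], [129, 158]]), (400, [[128, 165], [130, 159]]), (406, [[129, 158], [131, 160]])]Traceback (most recent call last):
  File "<stdin>", line 10, in <module>
IndexError: index 0 is out of bounds for axis 0 with size 0
```

The lid has moved down only about 4 mm. Contact began at a TCP reading near 0.125, so the shut fingertips really end about 18 mm short of the stated TCP. I'll go on pressing by force and picture rather than by the stated TCP.

```bash
python3 -m pendant '[[[0,0,0.03,0,0,0],[0,0,0.03,0,0,0],[0,0,0.03,0,0,0],[0,0,0.03,0,0,0]]]'; python3 - <<'E'
from h import *
s0=load("side0"); s=grab("side","side4")
for x in (388,394,400,406):
    print(x,[(95+np.flatnonzero(d["color"][95:165,x].astype(int).min(1)<25)[[0,-1]]).tolist() for d in(s0,s)])
E
```

```text
time_s: 4.3
position: [0.5268, -0.3103, 0.109]
eef_rot: [0.0, 0.992, 0.129, 0.001]
ft_force: [-2.4, 1.4, 9.2]
finger_gap: 0.002
gripper_force: 4.9
388 [[127, 156], [133, 162]]
394 [[128, 157], [134, 162]]
400 [[128, 158], [135, 164]]
406 [[129, 158], [136, 164]]
```

```bash
python3 -m pendant '[[[0,0,0.03,0,0,0],[0,0,0.03,0,0,0]]]'; python3 -m pendant '[[[0,0,0.01,0,0,0],[0,0,0.01,0,0,0]]]'; python3 -m pendant '[[[0,0,0.01,0,0,0],[0,0,0,0,0,0]]]'
```

```text
time_s: 4.6
position: [0.5268, -0.3102, 0.103]
eef_rot: [0.0, 0.992, 0.128, 0.001]
ft_force: [-2.7, 1.0, 10.1]
finger_gap: 0.003
gripper_force: 4.9
time_s: 4.85
position: [0.5269, -0.3102, 0.101]
eef_rot: [0.0, 0.992, 0.128, 0.001]
ft_force: [-2.4, 0.8, 9.4]
finger_gap: -0.002
gripper_force: 4.8
time_s: 5.1
position: [0.5268, -0.3102, 0.0999]
eef_rot: [0.0, 0.992, 0.128, 0.001]
ft_force: [-1.4, 0.7, 9.3]
finger_gap: -0.002
gripper_force: 4.3
```

```bash
python3 -m pendant '[[[0,0,0.01,0,0,0],[0,0,0,0,0,0]]]'; python3 -m pendant '[[[0,0,0.01,0,0,0],[0,0,0,0,0,0]]]';python3 -m pendant '[[[0,0,0.01,0,0,0],[0,0,0,0,0,0]]]'; python3 - <<'E'
from h import *
s=grab("side","side5")
cv2.imwrite("pics/side5.png",cv2.resize(s["color"][80:220,340:500,::-1],(640,560)))
E
```

```text
time_s: 5.35
position: [0.5268, -0.3102, 0.0989]
eef_rot: [0.0, 0.992, 0.128, 0.001]
ft_force: [-2.3, 1.5, 8.3]
finger_gap: 0.0
gripper_force: 4.4
time_s: 5.6
position: [0.5268, -0.3102, 0.0979]
eef_rot: [0.0, 0.992, 0.128, 0.0]
ft_force: [-2.4, 1.8, 8.9]
finger_gap: 0.002
gripper_force: 4.4
time_s: 5.85
position: [0.5268, -0.3102, 0.0973]
eef_rot: [0.0, 0.992, 0.129, 0.001]
ft_force: [-2.5, 1.3, 12.1]
finger_gap: 0.001
gripper_force: 5.7
```

View pics/side5.png

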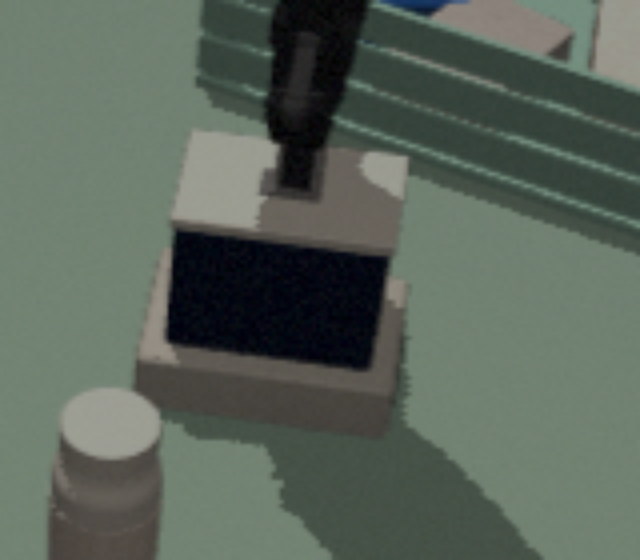

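The grey foot has gone and the blue body sits on the dock edge at crop y≈350. The force is starting to climb, so I'll press a little more until it reads as a hard stop.

```bash
python3 -m pendant '[[[0,0,0.01,0,0,0],[0,0,0,0,0,0]]]'; python3 -m pendant '[[[0,0,0.01,0,0,0],[0,0,0,0,0,0]]]'
```

```text
time_s: 6.15
position: [0.5269, -0.3103, 0.0972]
eef_rot: [0.0, 0.992, 0.128, 0.001]
ft_force: [-4.6, 2.2, 17.6]
finger_gap: 0.005
gripper_force: 8.9
time_s: 6.4
position: [0.5269, -0.3103, 0.0971]
eef_rot: [0.001, 0.992, 0.128, 0.001]
ft_force: [-4.6, 3.0, 24.5]
finger_gap: 0.0
gripper_force: 12.0
```

Hard stop reached: the reading holds at 0.0971 while the force rises to 24.5 N. Lifting, and checking the joint margins before the traverse.

```bash
python3 -m pendant '[[[0,0,-0.1,0,0,0],[0,0,-0.3,0,0,0],[0,0,-0.4,0,0,0],[0,0,-0.25,0,0,0],[0,0,0,0,0,0]]]'; python3 - <<'E'
from rig import ctrl
print(ctrl.state()["q"])
E
```

```text
time_s: 7.02
position: [0.5279, -0.3108, 0.2006]
eef_rot: [0.001, 0.992, 0.129, 0.002]
ft_force: [1.1, -0.6, 0.0]
finger_gap: 0.004
gripper_force: 0.0
[ 0.46752412  0.57894423  0.03013854  1.64185561 -0.0207666   0.91638186
 -0.80773699]
```

```bash
python3 -m pendant '[[[0.161,-0.441,0,0,0,0],[0.161,-0.441,0,0,0,0],[0.161,-0.441,0,0,0,0],[0.161,-0.441,0,0,0,0],[0.161,-0.441,0,0,0,0],[0.161,-0.441,0,0,0,0],[0.161,-0.441,0,0,0,0],[0.161,-0.441,0,0,0,0],[0.161,-0.441,0,0,0,0],[0.161,-0.441,0,0,0,0],[0.161,-0.441,0,0,0,0],[0.161,-0.441,0,0,0,0],[0.161,-0.441,0,0,0,0],[0,0,0,0,0,0],[0,0,0,0,0,0]]]'
python3 - <<'E'
from h import *
s=grab("side","side6"); cv2.imwrite("pics/side6.png",s["color"][:,:,::-1])
E
```

```text
time_s: 8.9
position: [0.5821, 0.2966, 0.197]
eef_rot: [0.001, 0.992, 0.129, -0.001]
ft_force: [0.8, -1.1, 1.2]
finger_gap: -0.002
gripper_force: 0.0
```

View pics/side6.png

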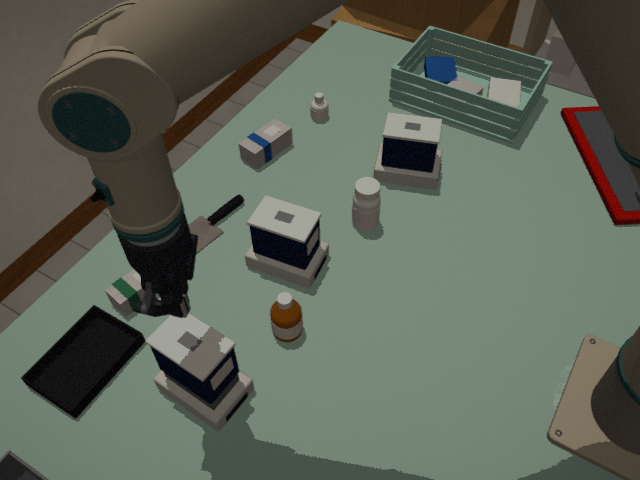

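The right cassette is now home like the middle one, and both bottles still stand at (286,318) and (367,204). The finger hangs above the left lid, with its tip near (180,310). Pressing this one to just short of home first.

```bash
python3 -m pendant '[[[0,0,0.25,0,0,0],[0,0,0.25,0,0,0],[0,0,0.18,0,0,0],[0,0,0.03,0,0,0],[0,0,0.03,0,0,0],[0,0,0.03,0,0,0],[0,0,0.03,0,0,0],[0,0,0.03,0,0,0],[0,0,0.03,0,0,0],[0,0,0.03,0,0,0],[0,0,0.03,0,0,0]]]'; python3 -m pendant '[[[0,0,0.02,0,0,0],[0,0,0.01,0,0,0],[0,0,0.01,0,0,0]]]'; python3 -m pendant '[[[0,0,0.01,0,0,0],[0,0,0,0,0,0]]]'
```

```text
time_s: 10.32
position: [0.5835, 0.2979, 0.1088]
eef_rot: [-0.0, 0.992, 0.128, 0.001]
ft_force: [-2.2, -2.1, 10.9]
finger_gap: -0.0
gripper_force: 4.9
time_s: 10.7
position: [0.5834, 0.2979, 0.1048]
eef_rot: [-0.0, 0.992, 0.129, 0.001]
ft_force: [-3.0, -2.0, 9.1]
finger_gap: 0.002
gripper_force: 4.8
time_s: 10.95
position: [0.5834, 0.298, 0.1037]
eef_rot: [-0.0, 0.992, 0.129, 0.001]
ft_force: [-1.3, -1.9, 8.4]
finger_gap: -0.001
gripper_force: 4.4
```

```bash
python3 -m pendant '[[[0,0,0.02,0,0,0],[0,0,0.02,0,0,0],[0,0,0.01,0,0,0]]]'; python3 -m pendant '[[[0,0,0.01,0,0,0],[0,0,0.01,0,0,0]]]'; python3 -m pendant '[[[0,0,0.01,0,0,0],[0,0,0,0,0,0]]]'; python3 -m pendant '[[[0,0,0.01,0,0,0],[0,0,0,0,0,0]]]'
```

```text
time_s: 11.32
position: [0.5835, 0.2979, 0.0988]
eef_rot: [-0.0, 0.992, 0.129, 0.001]
ft_force: [-1.8, -1.6, 10.2]
finger_gap: -0.001
gripper_force: 4.8
time_s: 11.58
position: [0.5835, 0.298, 0.0973]
eef_rot: [-0.0, 0.992, 0.128, 0.001]
ft_force: [-4.4, -3.8, 16.6]
finger_gap: 0.001
gripper_force: 8.3
time_s: 11.82
position: [0.5835, 0.298, 0.0972]
eef_rot: [-0.0, 0.992, 0.128, 0.001]
ft_force: [-3.9, -2.3, 17.8]
finger_gap: 0.001
gripper_force: 8.9
time_s: 12.08
position: [0.5836, 0.298, 0.0972]
eef_rot: [-0.001, 0.992, 0.128, 0.001]
ft_force: [-6.4, -4.4, 23.0]
finger_gap: 0.003
gripper_force: 11.6
```

Same stop height as the first (0.0972) with the force climbing, so it is home. I'll lift off and check.

```bash
python3 -m pendant '[[[0,0,-0.1,0,0,0],[0,0,-0.3,0,0,0],[0,0,-0.4,0,0,0],[0,0,-0.4,0,0,0],[0,0,-0.3,0,0,0],[0,0,0,0,0,0],[0,0,0,0,0,0]]]'
python3 - <<'E'
from h import *
s=grab("side","side7"); cv2.imwrite("pics/side7.png",s["color"][:,:,::-1])
E
```

```text
time_s: 12.95
position: [0.5822, 0.2975, 0.2418]
eef_rot: [0.0, 0.992, 0.129, -0.001]
ft_force: [0.1, 0.1, 0.2]
finger_gap: 0.002
gripper_force: 0.0
```

View pics/side7.png

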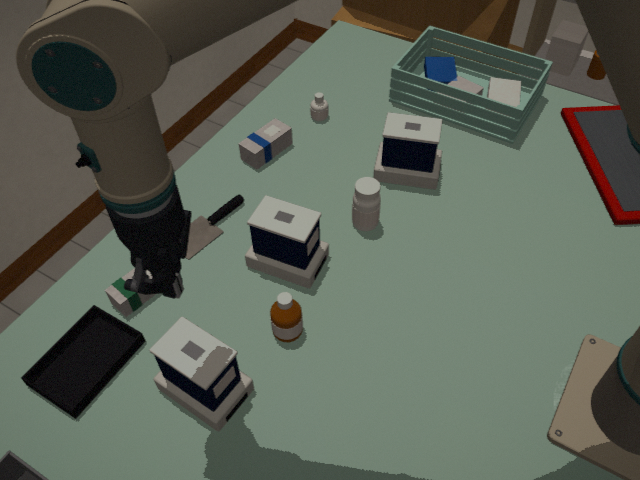

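All three cassettes, at (196,365), (286,232) and (411,143), sit down in their docks with no foot showing. The bottles haven't moved, and the arm is clear.

```bash
python3 -c "
from rig import ctrl
print(ctrl.finish_job())"
```

```text
the job is handed in; nothing more can be done
None
```

Both raised cassettes are pressed fully home against their hard stops (about 25 N at most in the readings), the third cassette and both bottles were not touched, and the job was handed in at about 13 s.

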